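Set the punch turret to the slot

ROBOT

A 6-joint arm with a two-finger parallel gripper is mounted at the origin on the work surface. World frame = base frame: x ahead of the robot, y to its left, z up, the work surface at z = 0. Lengths are in m, angles in rad, forces in N, time in s.
With the tool pointing down it reaches from about 0.3 to 0.775 m from the base axis. Payload 14.6 kg.
Tool frame: the origin (TCP) lies between the finger pads; the fingertips stand 14 mm ahead of it and the grasp point (between the pads) lies 5 mm behind it; z points along the fingers, y is the line along which they close (so a half turn about z gives the same grasp; the last joint's range is limited). The gripper opens to 94 mm and grips with 3 to 60 N. Pads are 16 mm wide; open, the fingers measure 119 mm over their backs; the gripper's body (75 mm by 177 mm) begins 78 mm behind the grasp point.
Start: joints at [-1.203, 0.3, 1.521, -0, 1.321, -0.067], TCP at [0.232, -0.499, 0.219] pointing down, gripper open.
Joint ranges: [-3.03, 3.03], [-0.79, 2.21], [0.23, 2.52], [-1.04, 4.18], [0, 3.07], [-2.55, 2.55]. Speed limits (rad/s): [2.22, 2.22, 2.57, 3.14, 3.14, 3.14].

INTERFACE

Orientations are given as [roll, pitch, yaw] about the fixed x, y, z axes, in that order (R = Rz(yaw) Ry(pitch) Rx(roll)).
In Python, from station import ctrl gives the robot as it stands. The module is installed in compiled form; this text tells all that it offers.
- The arm moves only by the tool move_arm, never from a script. Its argument "targets" is a list of rows, each a list of 7 numbers: the opening, from -1 (shut) to 1 (fully open), then the shift along the tool's x, y, z in units of 50 mm (1.0 is 50 mm), then the turn, a rotation vector about the tool's x, y, z in rad. A call has 1 to 12 rows; each row is the pose to reach, as a shift and turn from the pose commanded when the call began, along the tool's axes at that moment; what a row does not reach only later rows make up. A row lasts 1/10 s, in which the tool goes at most 50 mm and 8.59 degrees, less where a joint would pass 70% of its speed; a pose out of reach is approached as far as the arm can. A call with a gripper value outside its range is refused whole. The fingers move at their own pace and stop on an object; "grip_force" is the grip in N (left out, the last holds). Time passes only in rows, so rows that repeat a pose let the fingers close. It gives the time, the measured TCP pose, the force, the opening and the grip force at its end, in the units of the state.
- ctrl.get_obs(): the state, without advancing time (a new reading comes with each control period).
- ctrl.camera(name): name is "side" or "top" or "wrist"; returns (picture, depth): 400x640x3 uint8, red, green, blue; 400x640 float32, m along the optical axis (not along the pixel's ray), 0 where there is no reading.
- ctrl.camera_params(name): a dict with "intrinsics" (3x3 intrinsics, pixels), "rvec" (rotation vector, rad) and "tvec" (3), from world to camera coordinates, as OpenCV has them; the wrist camera has in their place "T_tool_cam" (4x4, takes a point from camera to tool coordinates, whose origin is the TCP and whose axes are the flange's). Camera axes: x right, y down, z forward; pixel columns grow to the right and rows downward; lengths in m; the calibration is good to about 2 mm. A picture is of the moment at which its call begins: read the wrist's pose just before it. camera_params takes no time and is no camera call.
- ctrl.hand_in(): hands the job in; it is judged then, once.
Trained networks look in the newest picture that a camera, given by its name, has taken for a name from the list of things; names that differ only in an ending like _2 or _b are one class to them, and where a whole thing is asked for, a point or a joint stands for the part that bears it (a point fixed in the world has none). Each returns a list of dicts, best first, with "score" (0 to 1); they miss things now and then, are a little off and sometimes report something else, mostly with a low value. They report only what shows in the picture. A call takes as long as a camera call.
- ctrl.cut_out(camera, target): "region" (400x640 bool, what is visible of it) and "point" ([column, row] in pixels, amid what is visible of it).
- ctrl.tip_of(camera, target): "point" ([column, row] in pixels: a listed point, or the origin of a listed thing).
The state is a dict: "time_s": time; "qpos": joint angles; "joint_vel": joint speeds; "tau": joint torques, N m; "ee_pos": TCP position; "eef_rot": TCP orientation; "force": force on the tool from outside, world axes, zero at the start; "moment": the same for the moment, N m; "grip_width": finger opening in m; "grip_force": force on a finger pad.
Only numpy, scipy, OpenCV 4.12 (cv2) and the standard library are available. Lean on these libraries where they do the work, as an engineer would, in place of code of your own. Each camera call takes 0.05 s, during which the arm holds its last target. There are 200 camera calls.

TASK

On the bookbinder's green punch stand, push the turret's upright tab round with a fingertip until it points squarely at the label with the single bar (the slot punch), then press the plunger in the middle of the turret fully down for a moment to seat it, and let it spring back up. Only push and press: do not pinch the tab, do not press the plunger before the tab is at its label, and leave the other things on the bench where they are.

Things in the scene. Friction and masses are not known exactly. Their poses are not given: they have to be found in the camera images.
- turret (a joint): angle of the punch turret about its upright axis, rad, growing counter-clockwise seen from above; at 0 the tab points along the casting's own -x. It runs from -1.75 to 1.75 with stops there, well past the outermost labels, and starts within 0.35 of 0. No clicks: it is held by friction (about 1.5 N at the tab moves it) and stays where it is left. The labels lie at about -1.3, -0.6, 0.6 and 1.3; which emblem is at which changes.
- turret_axis (a point): centre of the turret's flat top face, on its upright axis, 66 mm above the bench. Turns with the turret: z is up and the tab always lies along its -x. The turret is an aluminium disc 110 mm across and 10 mm thick, on a round green casting 292 mm across and 20 mm high that is fixed to the bench, but stands at a different place and yaw each time.
- tab (a point): centre of the tab's upright block, 80 mm out from the turret's axis, 84 mm above the bench. The block is 24 mm (radially) x 16 mm (along its travel) and reaches from 64 mm to 102 mm above the bench; under it a flat arm 16 mm wide leads back to the disc and ends in a short pointed nose about 97 mm from the axis. There is only the casting's top (20 mm) and the labels (26 mm) under and beside the tab's path.
- slot (a point): TARGET label, for the slot punch: a single straight bar, 30 x 8 mm. Raised emblem on a round metal label 42 mm across lying flat on the casting, its centre 118 mm from the turret's axis; this point is the emblem's centre, on its top, 26 mm above the bench. The label does not move; its yaw means nothing.
- cross (a point): label with an upright-armed cross, two bars of 30 x 8 mm. Raised emblem on a round metal label 42 mm across lying flat on the casting, its centre 118 mm from the turret's axis; this point is the emblem's centre, on its top, 26 mm above the bench. The label does not move; its yaw means nothing.
- square (a point): label with a solid square of 22 mm. Raised emblem on a round metal label 42 mm across lying flat on the casting, its centre 118 mm from the turret's axis; this point is the emblem's centre, on its top, 26 mm above the bench. The label does not move; its yaw means nothing.
- ring (a point): label with a ring 30 mm across. Raised emblem on a round metal label 42 mm across lying flat on the casting, its centre 118 mm from the turret's axis; this point is the emblem's centre, on its top, 26 mm above the bench. The label does not move; its yaw means nothing.
- plunger (a joint): how far the seating plunger is pressed down, m: 0 up, 0.008 fully down (on its stop). A spring brings it back up; it takes about 1.5 N to start and 5.5 N to press fully.
- plunger_top (a point): centre of the plunger's round flat top, 32 mm across, on the turret's axis, 102 mm above the bench when up. It stands 36 mm above the disc and moves straight down.
- spool: loose bystander: wooden thread spool, 36 mm across, 40 mm tall, standing. Origin at its underside.
- glue_jar: loose bystander: glue jar with lid, 60 mm across, 75 mm tall, standing. Origin at its underside.
- eyelet_tin: loose bystander: flat round brass tin, 68 mm across, 24 mm tall, on the casting behind the turret. Origin at its underside.
- weight: loose bystander: round tapering iron weight, 84 mm across, 68 mm tall with its knob. Origin at its underside.
- bone_folder: loose bystander: flat white bone folder, 150 x 22 x 6 mm, long along its x. Origin at its underside.
- awl: loose bystander: awl lying down, wooden handle 75 mm, 22 mm tall, steel needle towards its +x. Origin at its underside.
- screwdriver: loose bystander: screwdriver lying down along its x, red handle. Origin at its underside.

How it is judged:
By the outcome, as a careful person would: the job done as asked, in the order asked, and still so for the second after the job is handed in, with the robot touching nothing.
It also fails if it takes over 42 s, if anything falls off the work surface, if the arm or the gripper's body presses on something with over 40 N, if the wrist force passes 120 N, or if a joint passes its speed limit or range.

## Working session

There is one attempt and no reset: what is moved stays moved. The work goes in short steps, Python scripts to look and compute and a tool call to move; the robot and the scene stay as the last step left them, time stands still between calls to the robot, and variables do not carry over. Pictures are saved under pics/ and viewed, at most 10 in all, crops included, and the job is handed in when it is done.

Besides the shell and the picture viewer there is one more tool, called after "Call:" as name([rows], argument=value, ...), one row to a line, values as JSON. move_arm: Moves the arm, as the interface text tells. Its arguments: {"type":"object","properties":{"targets":{"type":"array"},"grip_force":{"type":"number"}},"required":["targets"]}

```bash
mkdir -p pics; cat > h.py <<'E'
import numpy as np, cv2
from station import ctrl
from scipy.spatial.transform import Rotation as R
def cam(n):
    o=ctrl.get_obs(); im,d=ctrl.camera(n); p=ctrl.camera_params(n); K=np.array(p["intrinsics"])
    if n=="wrist":
        T=np.eye(4);T[:3,:3]=R.from_euler('xyz',o["eef_rot"]).as_matrix();T[:3,3]=o["ee_pos"]
        T=T@np.array(p["T_tool_cam"])
    else:
        r=cv2.Rodrigues(np.array(p["rvec"],float))[0];T=np.eye(4);T[:3,:3]=r.T;T[:3,3]=-r.T@np.array(p["tvec"]).ravel()
    return im,d,K,T
def atz(px,K,T,z):
    v=T[:3,:3]@np.linalg.solve(K,[px[0],px[1],1.]);return T[:3,3]+v*(z-T[2,3])/v[2]
def save(im,n): cv2.imwrite("pics/"+n,im[:,:,::-1])
Z=dict(turret_axis=.066,tab=.084,slot=.026,cross=.026,square=.026,ring=.026,plunger_top=.102)
def find(n,names=Z):
    im,d,K,T=cam(n);out={}
    for k in names:
        for r in ctrl.tip_of(n,k)[:2]:
            p=r["point"];w=atz(p,K,T,Z[k]);u,v=int(p[0]),int(p[1])
            dd=d[min(v,399),min(u,639)];zz=(T[:3,3]+T[:3,:3]@np.linalg.solve(K,[p[0],p[1],1.])*dd)[2]
            print(n,k,round(r["score"],2),np.round(p),np.round(w,4),"depth z",round(float(zz),3));out.setdefault(k,w)
    return im,out
E
python3 - <<'E'
from h import *
for c in("top","side"):
    im,o=find(c); save(im,c+"1.png")
    if "turret_axis" in o:
        a=o["turret_axis"]
        for k,w in o.items(): print(k,round(np.hypot(*(w-a)[:2]),4),round(np.arctan2(*(w-a)[[1,0]]),3))
o=ctrl.get_obs();print(o["time_s"],o["ee_pos"],o["eef_rot"],o["force"],o["grip_width"])
E
```

```text
top turret_axis 0.95 [292. 162.] [0.6167 0.0473 0.066 ] depth z 0.1
top turret_axis 0.39 [302. 196.] [0.5397 0.0249 0.066 ] depth z 0.087
top tab 0.66 [302. 195.] [0.5379 0.0228 0.084 ] depth z 0.103
top cross 0.52 [341. 172.] [ 0.6036 -0.0647  0.026 ] depth z 0.022
top square 0.69 [271. 209.] [0.5164 0.0977 0.026 ] depth z 0.023
top square 0.51 [330. 201.] [ 0.5336 -0.0386  0.026 ] depth z 0.024
top ring 0.68 [243. 191.] [0.5582 0.1615 0.026 ] depth z 0.027
top ring 0.17 [383. 116.] [ 0.7412 -0.1685  0.026 ] depth z 0.019
top plunger_top 0.73 [284. 160.] [0.6125 0.0621 0.102 ] depth z 0.1
top plunger_top 0.31 [328. 200.] [ 0.5237 -0.0326  0.102 ] depth z 0.025
turret_axis 0.0 0.0
tab 0.0825 -2.84
cross 0.1127 -1.688
square 0.1123 2.676
ring 0.1284 2.045
plunger_top 0.0154 1.848
side turret_axis 0.6 [281. 214.] [0.6109 0.0647 0.066 ] depth z 0.072
side tab 0.74 [311. 201.] [0.5429 0.0204 0.084 ] depth z 0.092
side slot 0.5 [349. 229.] [0.4409 0.0383 0.026 ] depth z 0.01
side slot 0.41 [314. 208.] [ 0.5459 -0.0303  0.026 ] depth z 0.074
side cross 0.61 [291. 196.] [ 0.6193 -0.0693  0.026 ] depth z 0.021
side square 0.73 [318. 242.] [0.5071 0.1029 0.026 ] depth z 0.027
side ring 0.71 [289. 251.] [0.5693 0.1539 0.026 ] depth z 0.027
side plunger_top 0.53 [284. 198.] [0.6087 0.0457 0.102 ] depth z 0.02
turret_axis 0.0 0.0
tab 0.0812 -2.563
slot 0.172 -2.988
cross 0.1343 -1.508
square 0.1106 2.789
ring 0.0984 2.007
plunger_top 0.0192 -1.685
0.8 [ 0.23169143 -0.49881542  0.21945071] [ 3.14157065e+00 -3.86514920e-06  4.34838958e-01] [-0.16419349 -0.46309985  0.05840334] 0.09425751311860017
```

```bash
python3 - <<'E'
import cv2
a=cv2.imread("pics/top1.png");b=cv2.imread("pics/side1.png")
c=cv2.resize(a[60:260,170:430],None,fx=3,fy=3,interpolation=3)
cv2.imwrite("pics/topc.png",c)
E
```

```text
(no output)
```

View pics/topc.png

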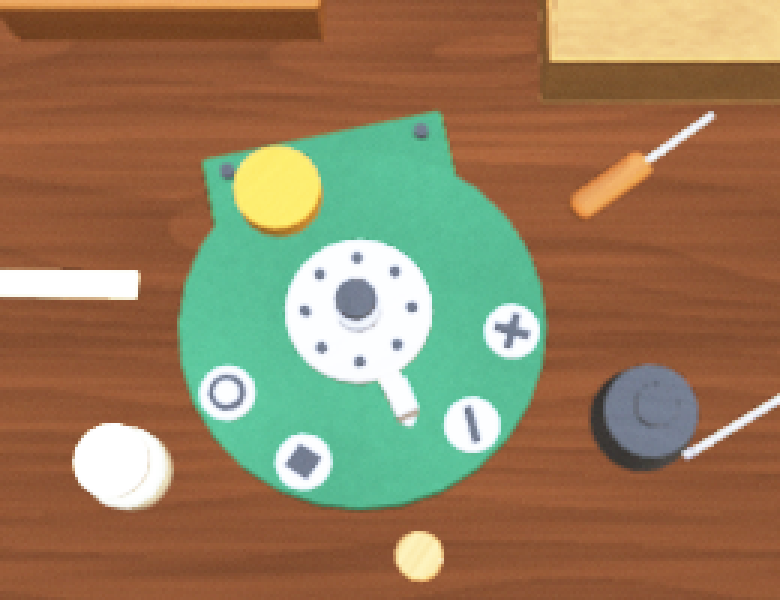

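View pics/side1.png

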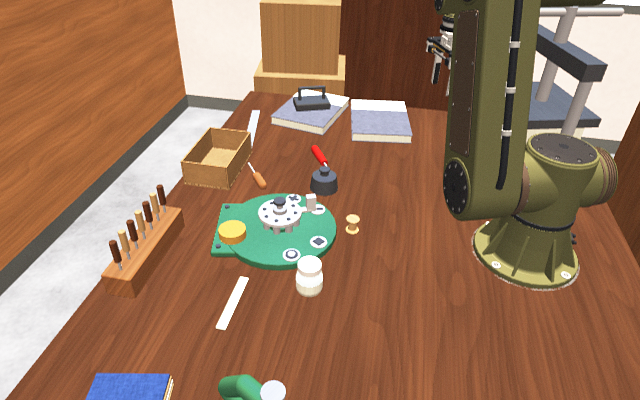

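The top view shows the slot label at full-frame pixel (327,202), next to the tab on its counter-clockwise side, with the tab's nose at about (305,198). The cross is at (341,170), the square at (271,214) and the ring at (246,191). The network called the slot a square at (330,201), but the picture clearly shows a bar.

```bash
python3 - <<'E'
from h import *
from scipy.optimize import least_squares
im,d,K,T=cam("top")
L={k:atz(p,K,T,.026)[:2] for k,p in dict(ring=(245.7,190.7),square=(271,213.7),slot=(327.3,201.7),cross=(340.7,170)).items()}
P=np.array(list(L.values()))
s=least_squares(lambda c:np.hypot(*(P-c).T)-.118,[.61,.05]);a=s.x
print("axis",a,s.fun)
for k,w in L.items(): print(k,w,np.arctan2(*(w-a)[::-1]))
t=atz((305,195),K,T,.102)[:2]; print("tab",t,np.hypot(*(t-a)),np.arctan2(*(t-a)[::-1]))
print("plunger",atz((170+355/3,60+299/3),K,T,.102))
print(np.round(ctrl.camera_params("wrist")["T_tool_cam"],3),ctrl.camera_params("wrist")["intrinsics"])
E
```

```text
axis [0.6144892  0.05241583] [-2.81873473e-04 -1.30520878e-05  2.44927956e-04 -4.30945023e-04]
ring [0.55889352 0.15617844] 2.062669683893083
square [0.50505952 0.09653005] 2.7583922967916443
slot [ 0.5327235  -0.03300216] -2.3343520083073748
cross [ 0.60790416 -0.06496866] -1.6268356680503493
tab [0.53522098 0.01667507] 0.08695316640102874 -2.7180038832223676
plunger [0.61282308 0.0529225  0.102     ]
[[ 0.    -0.967 -0.255  0.075]
 [ 1.    -0.     0.    -0.   ]
 [-0.    -0.255  0.967 -0.165]
 [ 0.     0.     0.     1.   ]] [[285.78732107   0.         318.9251577 ]
 [  0.         285.78732107 201.77922572]
 [  0.           0.           1.        ]]
```

Call:
move_arm([
  [-1, 10.0, -7.5, 0, 0, 0, -1.56],
  [-1, 10.0, -7.5, 0, 0, 0, -1.56],
  [-1, 10.0, -7.5, 0, 0, 0, -1.56],
  [-1, 10.0, -7.5, 0, 0, 0, -1.56],
  [-1, 10.0, -7.5, 0, 0, 0, -1.56],
  [-1, 10.0, -7.5, 0, 0, 0, -1.56],
  [-1, 10.0, -7.5, 0, 0, 0, -1.56],
  [-1, 10.0, -7.5, 0, 0, 0, -1.56],
  [-1, 10.0, -7.5, 0, 0, 0, -1.56],
  [-1, 10.0, -7.5, 0, 0, 0, -1.56],
  [-1, 10.0, -7.5, 0, 0, 0, -1.56],
  [-1, 10.0, -7.5, 0, 0, 0, -1.56],
])

```text
time_s: 2.05
ee_pos: [0.516, 0.032, 0.2197]
eef_rot: [3.141, 0.0, 1.997]
force: [1.4, -0.8, 0.1]
grip_width: 0.0022
grip_force: 0.0
```

Call:
move_arm([
  [-1, 0, 0, 0, 0, 0, 0],
  [-1, 0, 0, 0, 0, 0, 0],
])

```text
time_s: 2.25
ee_pos: [0.5153, 0.0305, 0.2191]
eef_rot: [-3.141, -0.0, 1.997]
force: [0.1, 0.2, 0.1]
grip_width: 0.0002
grip_force: 0.0
```

```bash
python3 - <<'E'
from h import *
o=ctrl.get_obs();print(o["time_s"],o["ee_pos"],o["eef_rot"],o["force"],o["grip_width"],o["qpos"])
im,_=find("wrist"); save(im,"w1.png")
im,d,K,T=cam("wrist");print(T)
E
```

```text
2.25 [0.51531754 0.03051842 0.21908316] [-3.14088701e+00 -1.93828374e-04  1.99670306e+00] [0.08321176 0.15472407 0.10964238] 0.00021015607390545356 [-1.17444631e-02  2.25373502e-01  1.61583591e+00 -1.28133632e-04
  1.30110453e+00 -4.37617082e-01]
wrist turret_axis 0.67 [406. 212.] [0.6175 0.0523 0.066 ] depth z 0.103
wrist tab 0.66 [336. 213.] [0.5407 0.0222 0.084 ] depth z 0.103
wrist slot 0.81 [315. 236.] [ 0.5395 -0.0323  0.026 ] depth z 0.221
wrist cross 0.52 [355. 273.] [ 0.6117 -0.0603  0.026 ] depth z 0.31
wrist cross 0.51 [406. 210.] [0.6325 0.0497 0.026 ] depth z 0.101
wrist square 0.81 [339. 135.] [0.5116 0.0991 0.026 ] depth z 0.027
wrist square 0.5 [523.  16.] [0.6424 0.2989 0.026 ] depth z 0.006
wrist plunger_top 0.64 [413. 219.] [0.6127 0.0539 0.102 ] depth z 0.102
[[ 9.11882421e-01  3.96715530e-01  1.05295955e-01  4.85597638e-01]
 [ 4.10451167e-01 -8.81701083e-01 -2.32665079e-01  9.70725514e-02]
 [ 5.37707661e-04  2.55382044e-01 -9.66840071e-01  3.84444738e-01]
 [ 0.00000000e+00  0.00000000e+00  0.00000000e+00  1.00000000e+00]]
```

View pics/w1.png

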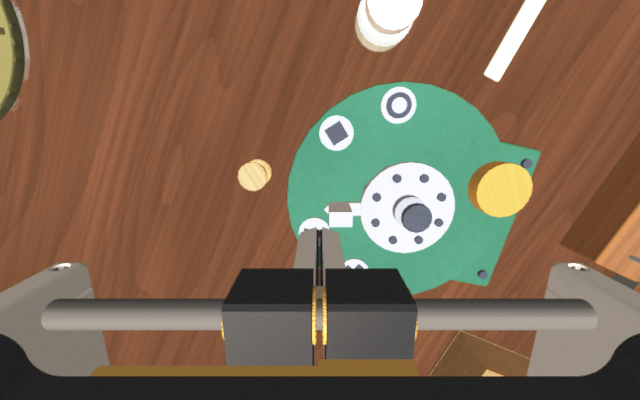

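The wrist view shows the tab at (341,212), the plunger at (416,217) and the slot label partly hidden behind the fingers at (315,230). These agree with the top view. Next I go down beside the tab, on its square-label side.

Call:
move_arm([
  [-1, 0.44, 0.4, 0, 0, 0, 0.03],
  [-1, 0.44, 0.4, 0, 0, 0, 0.03],
  [-1, 0.44, 0.4, 0.8, 0, 0, 0.03],
  [-1, 0.44, 0.4, 1.6, 0, 0, 0.03],
  [-1, 0.44, 0.4, 2.3, 0, 0, 0.03],
  [-1, 0.44, 0.4, 2.62, 0, 0, 0.03],
  [-1, 0.44, 0.4, 2.62, 0, 0, 0.03],
  [-1, 0.44, 0.4, 2.62, 0, 0, 0.03],
])

```text
time_s: 3.5
ee_pos: [0.5248, 0.0579, 0.0892]
eef_rot: [3.141, 0.0, 1.965]
force: [-1.4, -0.0, -0.1]
grip_width: 0.0006
grip_force: 0.0
```

```bash
cat > plan.py <<'E'
from h import *
import sys
a=np.array([.6138,.053])
def plan(ths,off,z=.088,r=.08):
    o=ctrl.get_obs();p0=o["ee_pos"];Rm=R.from_euler('xyz',o["eef_rot"]);y=R.from_euler('xyz',o["eef_rot"]).as_matrix()[:,0];yaw=np.arctan2(y[1],y[0])
    print(o["time_s"],np.round(p0,4),round(yaw,4),np.round(o["force"],2))
    for th,of in zip(ths,off):
        u=np.array([np.cos(th),np.sin(th)]);t=np.array([-u[1],u[0]])
        q=np.r_[a+r*u-of*t,z]
        print(round(th,3),of,np.round(Rm.inv().apply(q-p0)/.05,2),"turn z",round(-((th-np.pi/2)-yaw),3))
E
python3 - <<'E'
from plan import *
plan([3.54,3.54,3.60,3.66,3.72,3.78,3.84,3.88],[.03,.02,.016,.016,.016,.016,.016,.016])
im,_=find("wrist",["tab","plunger_top"]); save(im,"w2.png")
E
```

```text
3.5 [0.5248 0.0579 0.0892] 1.9648 [-1.43 -0.02 -0.1 ]
3.54 0.03 [-0.18  0.    0.02] turn z -0.004
3.54 0.02 [-0.38  0.    0.02] turn z -0.004
3.6 0.016 [-0.56 -0.01  0.02] turn z -0.064
3.66 0.016 [-0.65 -0.02  0.02] turn z -0.124
3.72 0.016 [-0.75 -0.03  0.02] turn z -0.184
3.78 0.016 [-0.85 -0.02  0.02] turn z -0.244
3.84 0.016 [-0.95 -0.02  0.02] turn z -0.304
3.88 0.016 [-1.01 -0.01  0.02] turn z -0.344
```

View pics/w2.png

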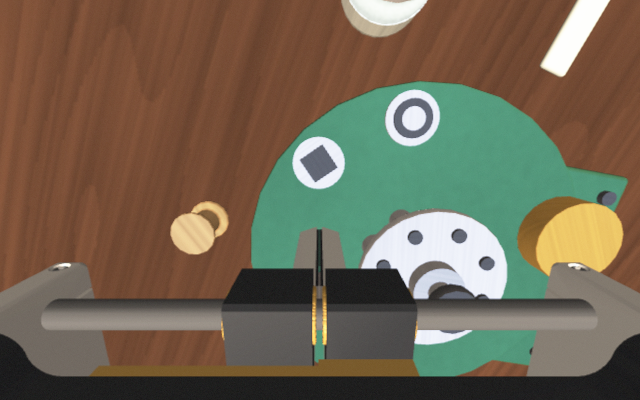

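The fingertips, at about (320,240), are clear of the disc, whose left edge is at (362,290). The tab is hidden behind the fingers. I'll push most of the way now.

Call:
move_arm([
  [-1, -0.18, 0, 0.02, 0, 0, 0],
  [-1, -0.38, 0, 0.02, 0, 0, 0],
  [-1, -0.48, 0, 0.02, 0, 0, -0.03],
  [-1, -0.56, -0.01, 0.02, 0, 0, -0.06],
  [-1, -0.61, -0.01, 0.02, 0, 0, -0.09],
  [-1, -0.65, -0.02, 0.02, 0, 0, -0.12],
  [-1, -0.7, -0.02, 0.02, 0, 0, -0.15],
  [-1, -0.75, -0.03, 0.02, 0, 0, -0.18],
  [-1, -0.8, -0.03, 0.02, 0, 0, -0.21],
  [-1, -0.85, -0.02, 0.02, 0, 0, -0.24],
  [-1, -0.85, -0.02, 0.02, 0, 0, -0.24],
])

```text
time_s: 4.75
ee_pos: [0.5402, 0.0177, 0.0876]
eef_rot: [3.142, 0.0, 2.205]
force: [0.2, -0.6, 0.3]
grip_width: 0.0007
grip_force: 0.0
```

```bash
python3 - <<'E'
from plan import *
plan([3.82,3.86,3.90,3.93,3.95],[.016]*5)
im,_=find("top",["tab","plunger_top","turret_axis"])
c=cv2.resize(im[120:240,220:380],None,fx=5,fy=5,interpolation=3); save(c,"t2.png")
_=find("side",["tab","plunger_top"])
E
```

```text
4.75 [0.5402 0.0177 0.0876] 2.2046 [ 0.16 -0.55  0.32]
3.82 0.016 [-0.05 -0.01 -0.01] turn z -0.045
3.86 0.016 [-0.12 -0.02 -0.01] turn z -0.085
3.9 0.016 [-0.18 -0.02 -0.01] turn z -0.125
3.93 0.016 [-0.23 -0.03 -0.01] turn z -0.155
3.95 0.016 [-0.27 -0.03 -0.01] turn z -0.175
top tab 0.63 [434. 190.] [ 0.5487 -0.2632  0.084 ] depth z 0.017
top plunger_top 0.49 [379. 117.] [ 0.7102 -0.1469  0.102 ] depth z 0.018
side tab 0.67 [308. 202.] [0.5512 0.0241 0.084 ] depth z 0.086
side plunger_top 0.61 [279. 200.] [0.6175 0.0582 0.102 ] depth z 0.102
```

View pics/t2.png

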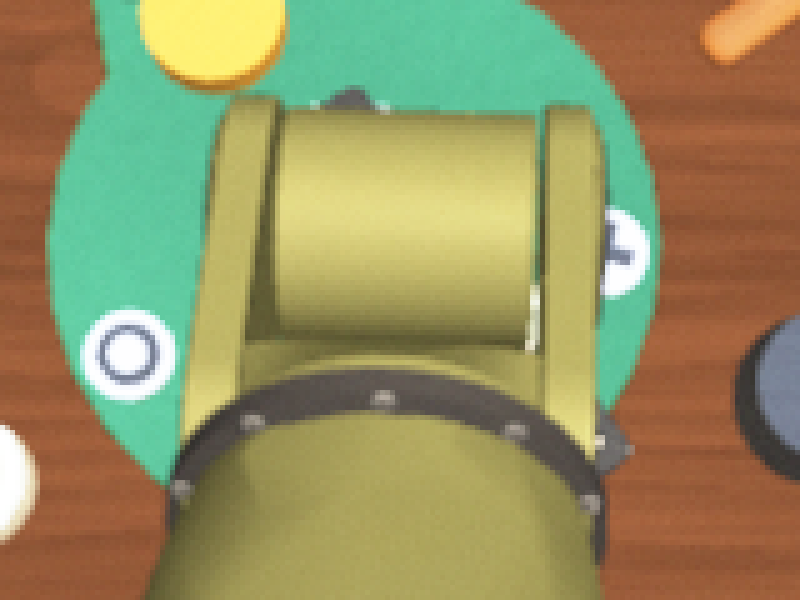

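The arm hides the turret from the top camera. I'll push on to just short of the target, then back off, rise and measure.

Call:
move_arm([
  [-1, -0.05, -0.01, 0, 0, 0, -0.04],
  [-1, -0.09, -0.02, 0, 0, 0, -0.065],
  [-1, -0.12, -0.02, 0, 0, 0, -0.085],
  [-1, -0.15, -0.02, 0, 0, 0, -0.105],
  [-1, -0.18, -0.02, 0, 0, 0, -0.125],
  [-1, -0.18, -0.02, 0, 0, 0, -0.125],
  [-1, 0.3, -0.02, 0, 0, 0, -0.125],
  [-1, 0.8, -0.02, -0.8, 0, 0, -0.125],
  [-1, 1.6, -0.02, -1.8, 0, 0, -0.125],
  [-1, 2.4, -0.02, -2.6, 0, 0, -0.125],
  [-1, 2.4, -0.02, -2.6, 0, 0, -0.125],
  [-1, 2.4, -0.02, -2.6, 0, 0, -0.125],
])

```text
time_s: 6.3
ee_pos: [0.4683, 0.1159, 0.2199]
eef_rot: [3.137, 0.003, 2.332]
force: [-0.5, -1.4, -0.2]
grip_width: 0.0003
grip_force: 0.0
```

```bash
python3 - <<'E'
from plan import *
im,o=find("wrist"); save(im,"w3.png")
E
```

```text
wrist cross 0.5 [306. 337.] [ 0.6137 -0.0615  0.026 ] depth z 0.326
wrist cross 0.16 [448. 299.] [0.718  0.1242 0.026 ] depth z 0.316
wrist square 0.57 [331. 216.] [0.5096 0.0983 0.026 ] depth z 0.025
wrist ring 0.6 [393. 211.] [0.5641 0.1592 0.026 ] depth z 0.025
```

View pics/w3.png

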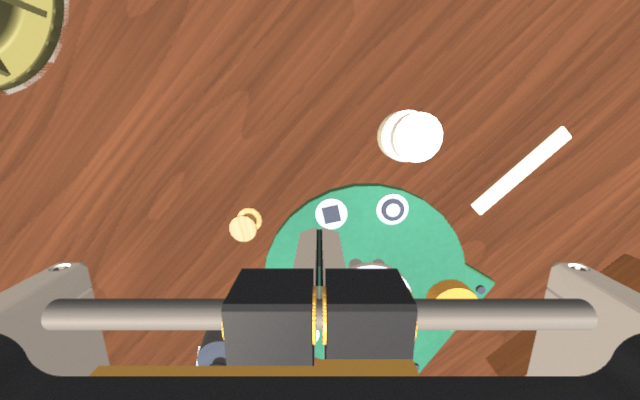

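From here the camera looks the wrong way: the fingers hide the tab, and only the square (331,214) and ring (393,209) are clear. I'll move across to the far side, high up.

Call:
move_arm([
  [-1, -1, 0, 0, 0, 0, 0],
  [-1, -2, 0, 0, 0, 0, 0],
  [-1, -3, 0, 0, 0, 0, 0],
  [-1, -4, 0, 0, 0, 0, 0],
  [-1, -4.6, 0, 0, 0, 0, 0],
  [-1, -4.6, 0, 0, 0, 0, 0],
  [-1, -4.6, 0, 0, 0, 0, 0],
  [-1, -4.6, 0, 0, 0, 0, 0],
])

```text
time_s: 7.5
ee_pos: [0.6259, -0.0516, 0.2173]
eef_rot: [-3.141, -0.0, 2.33]
force: [-0.3, -0.0, 0.3]
grip_width: 0.0001
grip_force: 0.0
```

```bash
python3 - <<'E'
from plan import *
print(np.round(ctrl.get_obs()["ee_pos"],4))
im,o=find("wrist"); save(im,"w4.png"); a2=o.get("plunger_top",np.r_[a,0])
for k,w in o.items(): print(k,np.round(np.hypot(*(w-a2)[:2]),4),np.arctan2(*(w-a2)[[1,0]])%6.2832)
E
```

```text
[ 0.6259 -0.0516  0.2173]
wrist turret_axis 0.73 [472. 139.] [0.7046 0.1068 0.066 ] depth z 0.044
wrist tab 0.68 [302. 119.] [ 0.5589 -0.0041  0.084 ] depth z 0.102
wrist slot 0.77 [280. 125.] [ 0.541  -0.0289  0.026 ] depth z 0.025
wrist cross 0.57 [309. 185.] [ 0.6157 -0.0583  0.026 ] depth z 0.025
wrist cross 0.31 [473. 137.] [0.7205 0.122  0.026 ] depth z 0.043
wrist square 0.69 [336.  19.] [0.5103 0.0988 0.026 ] depth z 0.027
wrist ring 0.84 [409.   9.] [0.5616 0.1607 0.026 ] depth z 0.027
wrist plunger_top 0.66 [390. 114.] [0.6159 0.0567 0.102 ] depth z 0.101
wrist plunger_top 0.59 [306. 184.] [ 0.6046 -0.0465  0.102 ] depth z 0.026
turret_axis 0.1018 0.5139614670018141
tab 0.0833 3.958890654789278
slot 0.1138 3.993779086724454
cross 0.115 4.710112242455357
square 0.1137 2.7623923845054867
ring 0.1173 2.052153635774329
plunger_top 0.0 0.0
```

View pics/w4.png

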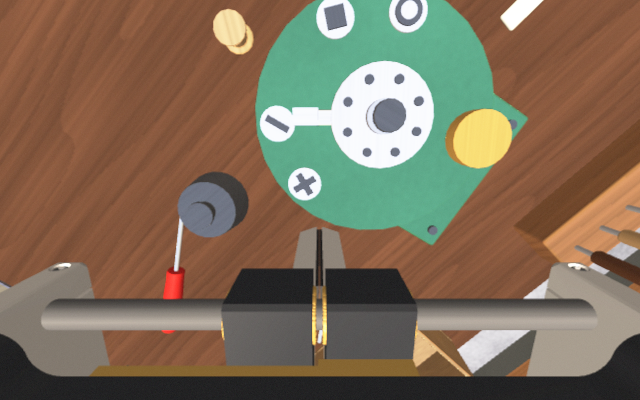

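The wrist view shows the tab at (306,116) pointing nearly at the slot label at (277,124). I'll refine this with segmentation and depth.

```bash
cat > ref.py <<'E'
from plan import *
from scipy.optimize import least_squares
def ref():
    im,d,K,T=cam("wrist")
    v,u=np.mgrid[:400,:640]; ray=np.stack([(u-K[0,2])/K[0,0],(v-K[1,2])/K[1,1],np.ones_like(u,float)],-1)
    W=(ray*d[...,None])@T[:3,:3].T+T[:3,3]
    ok=d>0
    def top(z0,z1,c,r):
        m=ok&(W[...,2]>z0)&(W[...,2]<z1)&(np.hypot(W[...,0]-c[0],W[...,1]-c[1])<r)
        return W[m]
    pl=top(.094,.112,a,.03); tb=top(.094,.112,[.558,-.005],.035)
    rect=lambda P:np.array(cv2.minAreaRect((P[:,:2]*1e4).astype(np.float32))[0])/1e4
    cp=np.array(cv2.minEnclosingCircle((pl[:,:2]*1e4).astype(np.float32))[0])/1e4
    # labels: non-green patch on ray-plane z=.024
    Wp=T[:3,3]+(ray@T[:3,:3].T)*((.023-T[2,3])/(ray@T[:3,:3].T)[...,2])[...,None]
    g=(im[...,1].astype(int)-im[...,0]>30)
    C=[]
    for c in (3.3565-1.3,3.3565-.6,3.3565+.6,3.3565+1.3):
        q=a+.118*np.array([np.cos(c),np.sin(c)])
        for _ in range(6):
            m=(~g)&(np.hypot(Wp[...,0]-q[0],Wp[...,1]-q[1])<.0225)
            if c<3.9 or c>4.2: pass
            m&=(np.hypot(Wp[...,0]-a[0],Wp[...,1]-a[1])>.098)
            b=m&(v<230); P=Wp[b][:,:2]
            q=np.array(cv2.minEnclosingCircle((P*1e4).astype(np.float32))[0])/1e4 if len(P)>5 else q
        C.append(q); 
    C=np.array(C)
    s=least_squares(lambda p:np.r_[[p[:2]+.118*np.array([np.cos(p[2]+o),np.sin(p[2]+o)])-q for o,q in zip((-1.3,-.6,.6,1.3),C)]].ravel(),[*a,3.3565])
    ax=s.x[:2];ang=lambda p,c:np.arctan2(*(p-c)[::-1])%(2*np.pi)
    print("labels",np.round(C,4).tolist(),"axis",ax,"slot",s.x[2]+.6,ang(C[2],ax),"res",np.round(s.fun*1e3,1))
    print("plunger",cp,pl[:,:2].mean(0),len(pl),"tab",rect(tb),tb.mean(0),len(tb))
    for c in (ax,cp): print("tab ang",ang(rect(tb),c),ang(tb[:,:2].mean(0),c),"r",np.hypot(*(rect(tb)-c)))
    return im
if __name__=="__main__": ref()
E
python3 ref.py
```

```text
labels [[0.5624, 0.1592], [0.5083, 0.0994], [0.5328, -0.0328], [0.608, -0.065]] axis [0.61607125 0.05286001] slot 3.9393041060883864 3.9408006381081515 res [ 0.4 -1.  -0.8 -0.3  0.9  1.2 -0.5  0.2]
plunger [0.61669521 0.05585119] [0.61605296 0.05514506] 920 tab [5.59150928e-01 1.72550964e-04] [5.59243565e-01 3.18897053e-04 1.01536032e-01] 447
tab ang 3.8883916751676137 3.887817080991098 r 0.07756217742251717
tab ang 3.910514656840779 3.910004580759412 r 0.08007156701632467
```

The ring label was clipped by the image border, so I'll back off a little for a full view.

Call:
move_arm([
  [-1, -0.8, 0, -0.2, 0, 0, 0],
  [-1, -1.4, 0, -0.4, 0, 0, 0],
  [-1, -1.4, 0, -0.4, 0, 0, 0],
  [-1, -1.4, 0, -0.4, 0, 0, 0],
  [-1, -1.4, 0, -0.4, 0, 0, 0],
])

```text
time_s: 8.45
ee_pos: [0.674, -0.1023, 0.237]
eef_rot: [-3.141, -0.001, 2.33]
force: [0.2, 0.8, -0.2]
grip_width: 0.0005
grip_force: 0.0
```

```bash
python3 - <<'E'
from ref import *
for _ in range(2): im=ref()
find("wrist",["tab","slot","plunger_top","square","ring","cross"])
print(np.round(ctrl.get_obs()["ee_pos"],4))
E
```

```text
labels [[0.5587, 0.1574], [0.5044, 0.0973], [0.533, -0.0332], [0.6109, -0.062]] axis [0.61455528 0.05452904] slot 3.9707990249167855 3.963436755598589 res [-0.7  0.7  0.1 -0.   1.8  0.7 -1.2 -1.4]
plunger [0.61683467 0.0554088 ] [0.61672102 0.05453079] 985 tab [5.59031543e-01 6.89254761e-05] [ 5.59589974e-01 -1.13607347e-04  1.01151171e-01] 534
tab ang 3.9173204311603067 3.92404710112516 r 0.07777396532233602
tab ang 3.9052231413750227 3.911719062864916 r 0.08002314110681279
labels [[0.5587, 0.1574], [0.5044, 0.0973], [0.5329, -0.0331], [0.6109, -0.0619]] axis [0.61452326 0.05455451] slot 3.970588788744474 3.9622576112946186 res [-0.7  0.8  0.1  0.   1.9  0.6 -1.3 -1.4]
plunger [0.61671514 0.05534614] [0.61669857 0.05447964] 982 tab [5.59065039e-01 5.28152466e-05] [ 5.59663679e-01 -9.62843343e-05  1.01221006e-01] 530
tab ang 3.918292164123609 3.925084259367605 r 0.07775634699692754
tab ang 3.906127023018588 3.9126885158997924 r 0.07988044696399935
wrist tab 0.64 [473.  79.] [0.7072 0.0961 0.084 ] depth z 0.043
wrist tab 0.6 [299.  45.] [ 0.5552 -0.0045  0.084 ] depth z 0.102
wrist slot 0.57 [280.  64.] [ 0.5394 -0.028   0.026 ] depth z 0.025
wrist plunger_top 0.9 [392.  42.] [0.6207 0.0559 0.102 ] depth z 0.102
wrist cross 0.66 [307. 128.] [ 0.614  -0.0596  0.026 ] depth z 0.026
[ 0.6745 -0.1029  0.2375]
```

```bash
python3 - <<'E'
from plan import *
plan([3.9,3.9,3.9,3.92,3.935,3.948],[.035,.035,.02,.016,.016,.016])
E
```

```text
8.9 [ 0.6745 -0.1029  0.2375] 2.3299 [ 0.16  0.09 -0.24]
3.9 0.035 [ 3.8  -0.33  2.99] turn z 0.001
3.9 0.035 [ 3.8  -0.33  2.99] turn z 0.001
3.9 0.02 [ 3.5  -0.33  2.99] turn z 0.001
3.92 0.016 [ 3.39 -0.34  2.99] turn z -0.019
3.935 0.016 [ 3.36 -0.34  2.99] turn z -0.034
3.948 0.016 [ 3.34 -0.35  2.99] turn z -0.047
```

Call:
move_arm([
  [-1, 1, -0.1, 0, 0, 0, 0],
  [-1, 2, -0.2, 0, 0, 0, 0],
  [-1, 3, -0.33, 0, 0, 0, 0],
  [-1, 3.8, -0.33, 0, 0, 0, 0],
  [-1, 3.8, -0.33, 0.3, 0, 0, 0],
  [-1, 3.8, -0.33, 1.2, 0, 0, 0],
  [-1, 3.8, -0.33, 2.1, 0, 0, 0],
  [-1, 3.8, -0.33, 2.8, 0, 0, 0],
  [-1, 3.8, -0.33, 2.99, 0, 0, 0],
  [-1, 3.8, -0.33, 2.99, 0, 0, 0],
  [-1, 3.8, -0.33, 2.99, 0, 0, 0],
])

```text
time_s: 10.0
ee_pos: [0.5327, 0.0234, 0.0898]
eef_rot: [3.14, 0.002, 2.33]
force: [0.8, -0.7, 0.4]
grip_width: 0.0004
grip_force: 0.0
```

```bash
python3 - <<'E'
from plan import *
plan([3.9,3.92,3.935,3.948],[.02,.016,.016,.016])
E
```

```text
10.0 [0.5327 0.0234 0.0898] 2.3298 [ 0.83 -0.66  0.42]
3.9 0.02 [-0.29 -0.02  0.04] turn z 0.001
3.92 0.016 [-0.4  -0.02  0.04] turn z -0.019
3.935 0.016 [-0.42 -0.03  0.04] turn z -0.034
3.948 0.016 [-0.44 -0.03  0.04] turn z -0.047
```

Call:
move_arm([
  [-1, -0.29, -0.02, 0.02, 0, 0, 0],
  [-1, -0.36, -0.02, 0.02, 0, 0, -0.01],
  [-1, -0.4, -0.02, 0.02, 0, 0, -0.02],
  [-1, -0.42, -0.03, 0.02, 0, 0, -0.035],
  [-1, -0.44, -0.03, 0.02, 0, 0, -0.047],
  [-1, -0.44, -0.03, 0.02, 0, 0, -0.047],
  [-1, -0.44, -0.03, 0.02, 0, 0, -0.047],
  [-1, 0, -0.03, 0, 0, 0, -0.047],
  [-1, 0.3, -0.03, -0.9, 0, 0, -0.047],
  [-1, 1.0, 0.2, -1.8, 0, 0, -0.047],
  [-1, 1.8, 0.5, -2.6, 0, 0, -0.047],
  [-1, 2.7, 0.8, -2.6, 0, 0, -0.047],
])

```text
time_s: 11.2
ee_pos: [0.4728, 0.1403, 0.2197]
eef_rot: [3.137, 0.003, 2.375]
force: [0.8, 1.0, -1.2]
grip_width: 0.0009
grip_force: 0.0
```

Call:
move_arm([
  [-1, 1, 0.3, 0, 0, 0, 0],
  [-1, 2, 0.6, 0, 0, 0, 0],
  [-1, 2.4, 0.6, 0, 0, 0, 0],
  [-1, 2.4, 0.6, 0, 0, 0, 0],
])

```text
time_s: 11.6
ee_pos: [0.4047, 0.2463, 0.2161]
eef_rot: [3.141, -0.0, 2.38]
force: [-0.0, 0.4, 0.3]
grip_width: 0.0007
grip_force: 0.0
```

```bash
python3 - <<'E'
from plan import *
print(np.round(ctrl.get_obs()["ee_pos"],4))
im,_=find("top")
c=cv2.resize(im[130:225,225:355],None,fx=6,fy=6,interpolation=2); save(c,"t3.png")
E
```

```text
[0.4047 0.2463 0.2161]
top turret_axis 0.58 [289. 159.] [0.6233 0.0539 0.066 ] depth z 0.1
top tab 0.63 [311. 186.] [0.5594 0.0047 0.084 ] depth z 0.077
top slot 0.65 [245. 190.] [0.5594 0.1569 0.026 ] depth z 0.024
top slot 0.59 [331. 199.] [ 0.5395 -0.0407  0.026 ] depth z 0.024
top cross 0.48 [342. 172.] [ 0.6019 -0.0675  0.026 ] depth z 0.024
top cross 0.33 [183. 156.] [0.6435 0.3072 0.026 ] depth z 0.004
top square 0.68 [271. 210.] [0.5132 0.0958 0.026 ] depth z 0.024
top square 0.4 [432. 191.] [ 0.5572 -0.2766  0.026 ] depth z 0.012
top ring 0.78 [246. 190.] [0.5608 0.1555 0.026 ] depth z 0.028
top ring 0.67 [383. 204.] [ 0.5274 -0.1614  0.026 ] depth z 0.043
top plunger_top 0.71 [286. 161.] [0.6101 0.0581 0.102 ] depth z 0.1
```

View pics/t3.png

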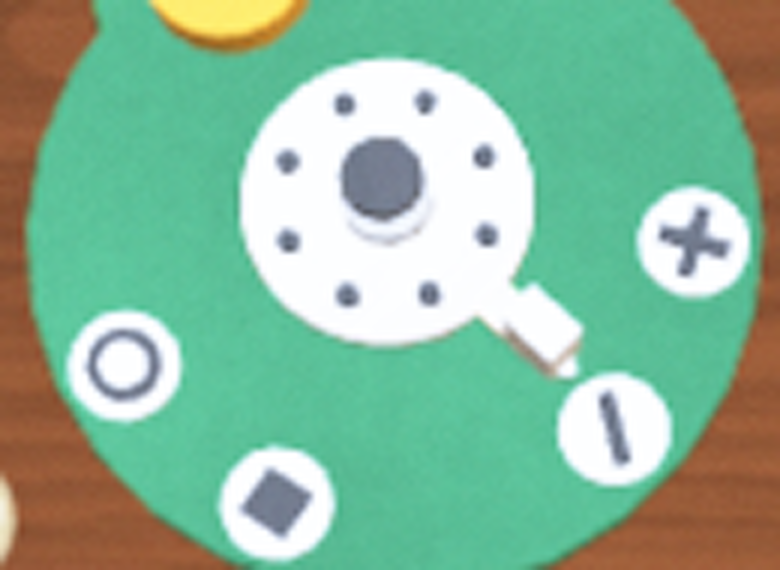

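The zoomed top view shows the nose at crop (570,370) pointing toward the slot label at (614,429). The plunger is up at (382,178). I'll compute the angles from these crop pixels, using the disc's eight holes as well.

```bash
python3 - <<'E'
from h import *
im,d,K,T=cam("top")
w=lambda c,z:atz((225+(c[0]+.5)/6-.5,130+(c[1]+.5)/6-.5),K,T,z)[:2]
from scipy.optimize import least_squares
C=[w(c,.026) for c in((125,366),(277,503),(614,429),(693,242))]
s=least_squares(lambda p:np.r_[[p[:2]+.118*np.array([np.cos(p[2]+o),np.sin(p[2]+o)])-q for o,q in zip((-1.3,-.6,.6,1.3),C)]].ravel(),[.614,.053,3.36])
ang=lambda p,c:np.arctan2(*(p-c)[::-1])%(2*np.pi)
print(s.x,"slot",s.x[2]+.6,ang(C[2],s.x[:2]),np.round(s.fun*1e3,1))
H=np.array([w(c,.066) for c in((344,104),(425,101),(484,157),(487,235),(429,294),(347,296),(289,240),(288,161))])
h=H.mean(0);print("holes c",h,"ang mod45", np.round([(ang(p,h)-3.952)%(np.pi/4)-np.pi/8 for p in H],3))
t=w((543,326),.102);print("plunger",w((382,178),.102),"tab",t,[ang(t,c) for c in(h,w((382,178),.102),s.x[:2])],"nose",ang(w((571,371),.061),h),"disc",w((387,202),.066))
E
```

```text
[0.61473936 0.05353077 3.35973059] slot 3.9597305877934117 3.9575741006346186 [ 0.1  0.9 -0.5  0.4 -0.1 -0.5  0.4 -0.8]
holes c [0.61560542 0.05373223] ang mod45 [ 0.005  0.01  -0.007  0.005 -0.005  0.002 -0.001 -0.002]
plunger [0.61375287 0.05311225] tab [ 0.55924432 -0.00481531] [np.float64(3.94601617439959), np.float64(3.9573898994741366), np.float64(3.9520296137728623)] nose 3.955490032543893 disc [0.61409203 0.05358164]
```

The tab is at 3.952–3.955 and the slot label at 3.958, so they agree to within 0.01 rad. The tab is square on its label, so I move over the plunger.

Call:
move_arm([
  [-1, -1, 0, 0, 0, 0, 0],
  [-1, -2, 0, 0, 0, 0, 0],
  [-1, -3, 0.1, 0, 0, 0, 0],
  [-1, -4, 0.1, 0, 0, 0, 0],
  [-1, -5, 0.1, 0, 0, 0, 0],
  [-1, -5.7, 0.1, 0, 0, 0, 0],
  [-1, -5.7, 0.1, 0.2, 0, 0, 0],
  [-1, -5.7, 0.1, 1.0, 0, 0, 0],
  [-1, -5.7, 0.1, 1.6, 0, 0, 0],
  [-1, -5.7, 0.1, 1.6, 0, 0, 0],
  [-1, -5.7, 0.1, 1.6, 0, 0, 0],
  [-1, -5.7, 0.1, 1.6, 0, 0, 0],
])

```text
time_s: 13.25
ee_pos: [0.6162, 0.0508, 0.1381]
eef_rot: [3.14, 0.002, 2.377]
force: [0.4, -0.0, 0.7]
grip_width: 0.0004
grip_force: 0.0
```

Call:
move_arm([
  [-1, 0.06, 0.02, 0, 0, 0, 0],
  [-1, 0.06, 0.02, 0.2, 0, 0, 0],
  [-1, 0.06, 0.02, 0.35, 0, 0, 0],
  [-1, 0.06, 0.02, 0.45, 0, 0, 0],
  [-1, 0.06, 0.02, 0.52, 0, 0, 0],
  [-1, 0.06, 0.02, 0.58, 0, 0, 0],
  [-1, 0.06, 0.02, 0.6, 0, 0, 0],
  [-1, 0.06, 0.02, 0.6, 0, 0, 0],
])

```text
time_s: 14.05
ee_pos: [0.6139, 0.0534, 0.1079]
eef_rot: [3.141, 0.0, 2.377]
force: [-12.7, 0.5, 21.4]
grip_width: 0.0005
grip_force: 10.7
```

The upward force is 21 N, well over the 5.5 N needed, so the plunger is on its stop. I hold briefly and then lift straight up.

Call:
move_arm([
  [-1, 0, 0, 0, 0, 0, 0],
  [-1, 0, 0, 0, 0, 0, 0],
  [-1, 0, 0, 0, 0, 0, 0],
])

```text
time_s: 14.35
ee_pos: [0.614, 0.0534, 0.108]
eef_rot: [3.141, 0.0, 2.377]
force: [-12.2, 0.9, 22.0]
grip_width: 0.0003
grip_force: 10.7
```

Call:
move_arm([
  [-1, 0, 0, -0.1, 0, 0, 0],
  [-1, 0, 0, -0.25, 0, 0, 0],
  [-1, 0, 0, -0.6, 0, 0, 0],
  [-1, 0, 0, -1.4, 0, 0, 0],
  [-1, 0, 0, -2.2, 0, 0, 0],
  [-1, 1, 0, -2.2, 0, 0, 0],
  [-1, 2, 0, -2.2, 0, 0, 0],
  [-1, 3, 0, -2.2, 0, 0, 0],
  [-1, 4, 0, -2.2, 0, 0, 0],
  [-1, 5, 0, -2.2, 0, 0, 0],
  [-1, 5.7, 0, -2.2, 0, 0, 0],
  [-1, 5.7, 0, -2.2, 0, 0, 0],
])

```text
time_s: 15.55
ee_pos: [0.4062, 0.2528, 0.2164]
eef_rot: [3.141, -0.0, 2.38]
force: [0.9, -0.6, -0.0]
grip_width: 0.0007
grip_force: 0.0
```

```bash
python3 - <<'E'
from h import *
print(ctrl.get_obs()["time_s"])
im,_=find("top",["plunger_top","tab"])
c=cv2.resize(im[130:225,225:355],None,fx=6,fy=6,interpolation=2); save(c,"t4.png")
E
```

```text
15.55
top plunger_top 0.69 [288. 158.] [0.6159 0.0526 0.102 ] depth z 0.104
top tab 0.89 [313. 184.] [ 5.627e-01 -3.000e-04  8.400e-02] depth z 0.098
```

View pics/t4.png

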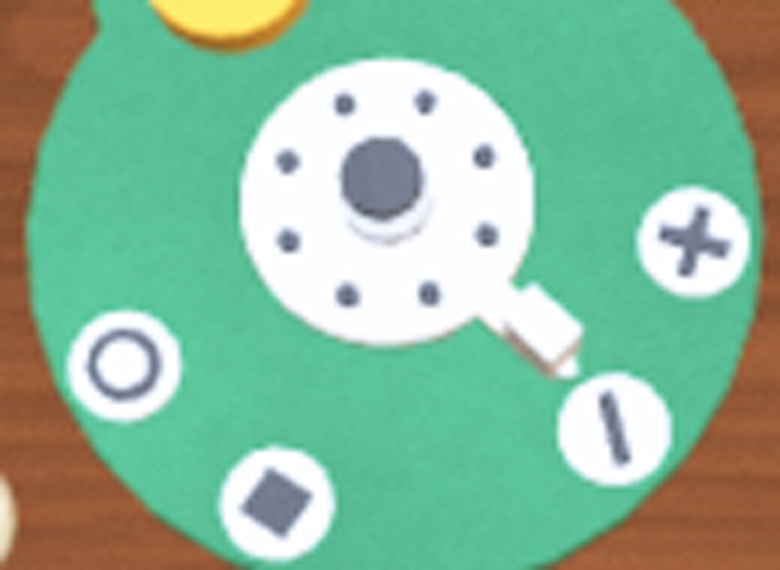

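The tab hasn't moved and still points at the slot label (crop (543,326) to (614,429)). The plunger is back up at (382,178), and depth puts its top at about 0.104 m.

```bash
python3 -c "
from station import ctrl
print(ctrl.hand_in())"
```

```text
the job is handed in; nothing more can be done
None
```

The tab points at the single-bar slot label to within about 0.01 rad, the plunger was pressed to its stop (about 22 N) and has sprung back up, and the job is handed in at about 16 s.

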